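# Clear the parked tray and shut the drawer

### The arm

A 7-joint arm with a two-finger parallel gripper is mounted at the origin on the work surface. World frame = base frame: x ahead of the robot, y to its left, z up, the work surface at z = 0. Lengths are in mm, angles in rad, forces in N, time in s.
With the tool pointing down it reaches from about 350 to 900 mm from the base axis. Payload 19.9 kg.
Tool frame: the origin (TCP) lies where the fingers leave the gripper's body, on its centre line; the fingertips stand 73 mm ahead of it and the grasp point (between the pads) lies 54 mm ahead of it; z points along the fingers, y is the direction in which the jaws open and shut (so a half turn about z gives the same grasp; the last joint's range is limited). The gripper opens to 85 mm and grips with 20 to 120 N. Pads are 22 mm wide; open, the fingers measure 114 mm over their backs; the gripper's body (76 mm by 85 mm) begins 54 mm behind the grasp point. The pads swing forward as they close: fully open they stand 13 mm farther back than shut.
Start: joints at [1.097, 0.417, -0.01, 1.614, 0.005, 1.111, -0.053], TCP at [261.564, -567.62, 303.86] pointing down, gripper open.
Joint ranges: [-2.81, 2.81], [-0.39, 2.02], [-1.27, 1.25], [0.06, 2.57], [-1.19, 4.33], [0.19, 2], [-2.82, 2.82]. Speed limits (rad/s): [1.89, 1.89, 2.39, 2.39, 3.01, 3.01, 3.01].

### API

Orientations are given as a unit quaternion [w, x, y, z].
In Python, from plant import sense, grab_frame, robot, finder gives the robot as it stands.
- The arm moves only by the shell command python3 -m crank 'ROWS' [FORCE]. ROWS is JSON, one flat list of numbers, 7 for each row, row after row: the shift along the tool's x, y, z in mm, then the turn, a rotation vector about the tool's x, y, z in degrees, then the gripper's target within -1 to 1 (shut at 1, half-way at 0, fully open at -1). A call has 1 to 8 rows; each row shifts and turns the commanded pose from where the row before left it, along the tool's axes as they then stand; what a row does not reach is not made up. A row lasts 1/8 s, in which the tool goes at most 62.5 mm and 10.7 degrees, less where a joint would pass 70% of its speed; a pose out of reach is approached as far as the arm can. A call with a gripper value outside its range is refused whole. The fingers move at their own pace and stop on an object; FORCE is the grip in N (left out, the last holds). Time passes only in rows, so rows that do not move let the fingers close. It gives the time, the measured TCP pose, the force and the opening at its end, in the units of the state.
- sense(): the state, without advancing time (a new reading comes with each control period).
- grab_frame(name): name is "scene" or "top"; returns a dict with "frame" (480x640x3 uint8, red, green, blue), "fovy" (degrees; the focal length in pixels is half the picture's height over the tangent of half this angle, whatever the lens; pixels are square), "cx", "cy" (the principal point, pixels), "rvec" (rotation vector, rad) and "tvec" (3), from world to camera coordinates, as OpenCV has them. Camera axes: x right, y down, z forward; pixel columns grow to the right and rows downward; lengths in mm; the calibration is good to about 2 mm. A picture is of the moment at which its call begins. There is no depth.
- robot.sign_off(): hands the job in, once; it reports no verdict.
Trained networks look in a picture, given as the dict that the camera call returned (one of the last four; its "shot" number tells which), for a name from the list of things; names that differ only in an ending like _2 or _b are one class to them, and where a whole thing is asked for, a point or a joint stands for the part that bears it (a point fixed in the world has none). Each returns a list of dicts, best first, with "conf" (0 to 1); they miss things now and then, are a little off and sometimes report something else, mostly with a low value. They report only what shows in the picture. A call takes as long as a camera call. They do not tell look-alikes from the thing itself.
- finder.find_in(picture, query): "box" ([left, top, right, bottom] in pixels, round what is visible of it).
The state is a dict: "clock": time; "joint_positions": joint angles; "dq": joint speeds; "effort": joint torques, N m; "eef_pos": TCP position; "orientation": TCP orientation; "wrist_force": force on the tool from outside, world axes, zero at the start; "ft_torque": the same for the moment, N m; "finger_gap": finger opening in mm.
Only numpy, scipy, OpenCV 4.12 (cv2) and the standard library are available. Lean on these libraries where they do the work, as an engineer would, in place of code of your own. Each camera call takes 0.05 s, during which the arm holds its last target.

### The job

The drawer of rubber tube feet cannot be shut because a small tray is parked across it. Stand the last rubber foot from that tray upright in the drawer's free pocket, stack the emptied tray squarely on the pile of empty trays, and push the drawer fully shut without slamming it. Leave the castor wheel, the can and the wrench alone, the pile where it stands, and the other feet upright in their pockets.

Things in the scene. Friction and masses are not known exactly. Their poses are not given: they have to be found in the camera images.
- cabinet: low grey drawer unit fixed on the bench, 190 (x) by 220 (y) by 90 mm high, origin at the centre of its underside. Its face, with the drawer, is 95 mm from the origin towards its -x, the robot's side. The drawer mouth's top edge is 66 mm above the bench, so anything lying on the drawer's rims is caught by the face.
- drawer (a joint): how far the drawer has been pushed in, m, along the cabinet's +x: about 0 as found (open by 150 mm), 0.15 fully shut against its stop. Runs stiffly (2 N friction, light damping), stays where left; it counts as slammed at 0.4 m/s.
- drawer_front (a point): centre of the outer face of the plain metal drawer front (210 mm wide, 80 mm high, 12 mm thick), 46 mm above the bench; moves with the drawer. Axes as the cabinet's. A steel finger lip, 110 mm wide and 10 mm high, stands 14 mm out of it (to -x), its middle 20 mm above this point. To shut the drawer push the front or lip to +x.
- free_pocket (a point): floor centre of the drawer's one free pocket: front row, right (-y); 12 mm above the bench; moves with the drawer, axes as the cabinet's. The wooden drawer has 2 x 2 pockets of 72 (x) by 80 mm (y), divider strips 12 mm high, pocket centres 76 (x) and 84 mm (y) apart. Side walls 5 mm thick, rims 62 mm above the bench. The front's inner face is 36 mm to -x of this point, its top 86 mm above the bench.
- tray: white plastic tray parked across the drawer's rear row on its side rims, near the cabinet face; 60 (x) by 200 (y) by 25 mm high, walls and floor 4 mm, about 140 g; origin at centre of underside. A centre divider, 12 mm thick in y and rim-high, parts two pockets, 52 (x) by 90 mm (y); the tray can be lifted by pinching the divider from above. It stacks by standing on another tray's rims.
- pile: two empty trays just like tray, one on the other as one loose piece, 60 by 200 by 50 mm high, about 400 g, on the open bench to the left or right of the drawer; its length, the y axis, lies roughly along the line of sight from the robot. Origin at the centre of its underside.
- foot_last: black rubber tube foot, same shape as the others: base disc 44 mm diameter and 10 mm high, cone to a straight upright stem 26 mm diameter, 42 mm high in all; origin at the centre of its underside, z up the stem; about 50 g; stands in one pocket of the parked tray.
- foot_front: black rubber tube foot, same shape as the others: base disc 44 mm diameter and 10 mm high, cone to a straight upright stem 26 mm diameter, 42 mm high in all; origin at the centre of its underside, z up the stem; about 50 g; in the drawer's front row, left pocket.
- foot_rear_left: black rubber tube foot, same shape as the others: base disc 44 mm diameter and 10 mm high, cone to a straight upright stem 26 mm diameter, 42 mm high in all; origin at the centre of its underside, z up the stem; about 50 g; in the drawer's rear row, left pocket, under the parked tray.
- foot_rear_right: black rubber tube foot, same shape as the others: base disc 44 mm diameter and 10 mm high, cone to a straight upright stem 26 mm diameter, 42 mm high in all; origin at the centre of its underside, z up the stem; about 50 g; in the drawer's rear row, right pocket, under the parked tray.
- castor: bystander: castor wheel lying flat, 110 mm diameter, 28 mm high (hub to 39 mm), on the bench to the other side of the drawer than the pile; origin at the centre of its underside.
- can: bystander: plain metal can, 60 mm diameter, 150 mm high, standing on the left beside the drawer unit; origin at the centre of its underside.
- wrench: bystander: steel wrench 170 mm long, lying on the right beside the drawer unit; origin at the centre of its underside.
There are look-alikes about, which are no part of the job. What is shaped like the tray but brown is not meant. Leave any yellow look-alike of the pile alone.

How it is judged:
By the outcome, as a careful person would: the job done as asked, in the order asked, and still so for the second after the job is handed in, with the robot touching nothing.
It also fails if it takes over 72 s, if anything falls off the work surface, if the arm or the gripper's body presses on something with over 40 N, if the wrist force passes 120 N, or if a joint passes its speed limit or range.

## Working session

There is one attempt and no reset: what is moved stays moved. The work goes in short steps, Python scripts to look and compute and a shell command to move; the robot and the scene stay as the last step left them, time stands still between calls to the robot, and variables do not carry over. Pictures are saved under pics/ and viewed, and the job is handed in when it is done.

```bash
ls; mkdir -p pics
cat > h.py <<'E'
import numpy as np,cv2
from plant import sense,grab_frame,robot,finder
def K(p):
    f=240/np.tan(np.radians(p['fovy']/2)); return np.array([[f,0,p['cx']],[0,f,p['cy']],[0,0,1]])
def proj(p,P):
    return cv2.projectPoints(np.array(P,float).reshape(-1,3),np.array(p['rvec'],float),np.array(p['tvec'],float),K(p),None)[0].reshape(-1,2)
def back(p,uv,z):
    R=cv2.Rodrigues(np.array(p['rvec'],float))[0];t=np.array(p['tvec'],float).ravel();c=-R.T@t
    uv=np.array(uv,float).reshape(-1,2);d=(R.T@np.linalg.inv(K(p))@np.c_[uv,np.ones(len(uv))].T).T
    return c+d*((z-c[2])/d[:,2])[:,None]
def save(p,n,crop=None,s=1):
    im=p['frame'][:,:,::-1]
    if crop: l,t,r,b=crop; im=im[t:b,l:r]
    cv2.imwrite('pics/'+n+'.png',cv2.resize(im,None,fx=s,fy=s,interpolation=cv2.INTER_CUBIC))
E
python3 - <<'E'
from h import *
s=sense();print({k:np.round(v,3) for k,v in s.items()})
for n in('scene','top'):
    p=grab_frame(n);save(p,n+'0');print(n,p['fovy'],p['cx'],p['cy'],p['rvec'],p['tvec'])
    for q in('cabinet','drawer','tray','pile','foot_last','castor','can','wrench'):
        print(q,[(np.round(d['box']).tolist(),round(d['conf'],2)) for d in finder.find_in(p,q)][:5])
E
```

```text
pics
{'clock': np.float64(0.0), 'joint_positions': array([ 1.097,  0.418, -0.01 ,  1.614,  0.005,  1.111, -0.053]), 'dq': array([-0.001,  0.001,  0.   ,  0.   ,  0.   ,  0.001, -0.001]), 'effort': array([-1.0000e-03, -8.6447e+01,  6.7800e-01, -4.3489e+01,  1.9000e-02,
        8.0000e-03,  0.0000e+00]), 'eef_pos': array([ 261.476, -567.378,  303.234]), 'orientation': array([-0.001,  0.977,  0.214, -0.   ]), 'wrist_force': array([-0.449,  0.758,  0.278]), 'ft_torque': array([-0.001,  0.006,  0.038]), 'finger_gap': np.float64(85.543)}
scene 45.66008929107914 325.9735902451783 240.4380545018407 [ 2.20184911  0.53731147 -0.28831472] [-474.79328806  -44.11828389 1454.36804365]
cabinet [([291.0, 231.0, 485.0, 360.0], 0.58)]
drawer [([290.0, 232.0, 391.0, 329.0], 0.59)]
tray [([337.0, 235.0, 390.0, 311.0], 0.96), ([109.0, 289.0, 214.0, 344.0], 0.96), ([186.0, 364.0, 246.0, 416.0], 0.55)]
pile [([405.0, 163.0, 483.0, 208.0], 0.85), ([341.0, 164.0, 382.0, 220.0], 0.67), ([295.0, 232.0, 392.0, 329.0], 0.39)]
foot_last [([366.0, 239.0, 382.0, 265.0], 0.73), ([326.0, 258.0, 347.0, 281.0], 0.39)]

[... 164 characters left out ...]

wrench [([294.0, 390.0, 370.0, 465.0], 0.82)]
top 54.54757114682832 311.00941410293836 236.64057468927066 [ 2.11842608 -2.14424614  0.16355621] [ 71.68587354 519.24592645 943.3220833 ]
cabinet [([271.0, 73.0, 400.0, 252.0], 0.76)]
drawer [([299.0, 158.0, 405.0, 255.0], 0.74)]
tray [([293.0, 158.0, 387.0, 206.0], 0.97), ([410.0, 309.0, 507.0, 391.0], 0.86), ([450.0, 123.0, 489.0, 193.0], 0.3)]
pile [([125.0, 245.0, 231.0, 296.0], 0.81)]
foot_last [([304.0, 178.0, 325.0, 198.0], 0.71), ([298.0, 159.0, 404.0, 252.0], 0.34)]
castor [([473.0, 230.0, 524.0, 277.0], 0.77)]
can [([178.0, 133.0, 220.0, 182.0], 0.64)]
wrench [([449.0, 120.0, 488.0, 196.0], 0.56), ([123.0, 247.0, 231.0, 295.0], 0.23)]
```

View pics/scene0.png

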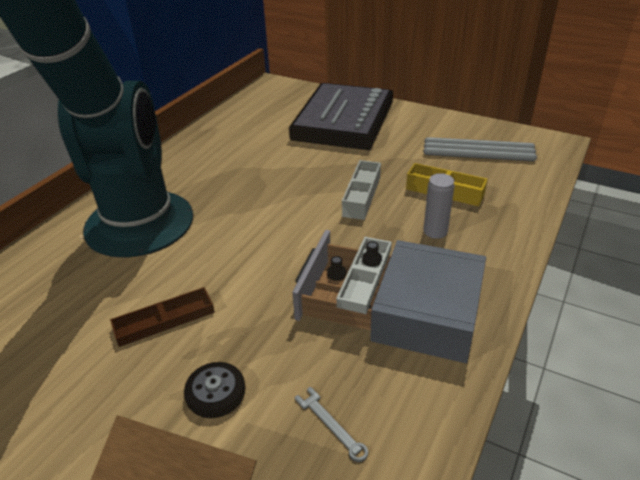

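View pics/top0.png

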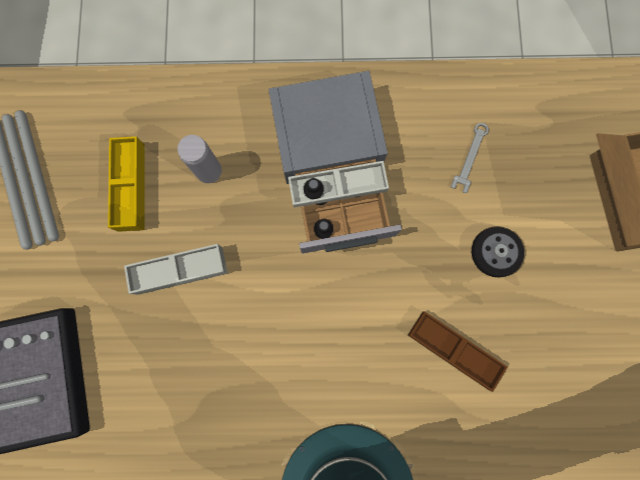

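The top view shows the white tray at about (338,183) with the foot in its left pocket at (313,188), and foot_front at (323,228). The free pocket is near (367,215), the white pile near (178,270), and the yellow and brown look-alikes are at (126,183) and (458,350). I'll zoom in for corner measurements.

Run:
```python
from h import *
p=grab_frame('top');save(p,'t1',(262,60,412,260),3);save(p,'t2',(115,230,245,310),6)
p=grab_frame('scene');save(p,'s1',(285,150,495,365),2.7)
```

```text
(no output)
```

View pics/t1.png

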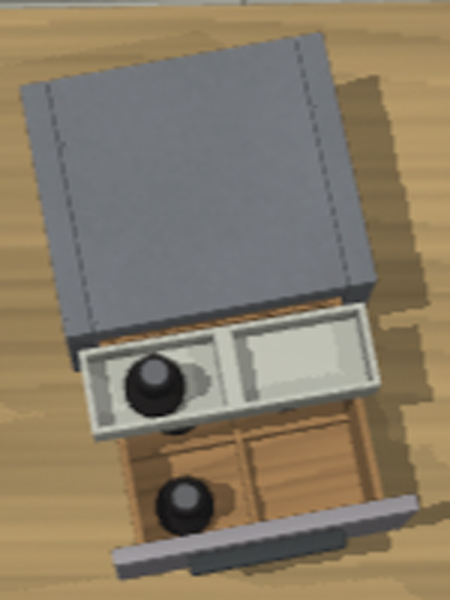

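View pics/t2.png

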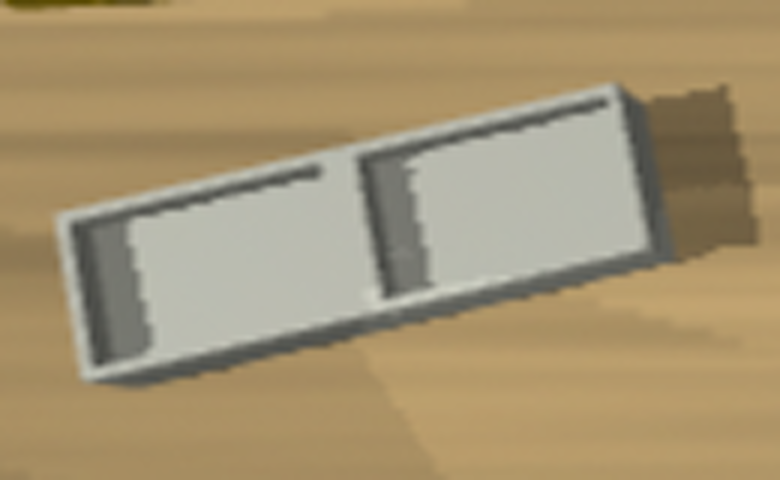

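View pics/s1.png

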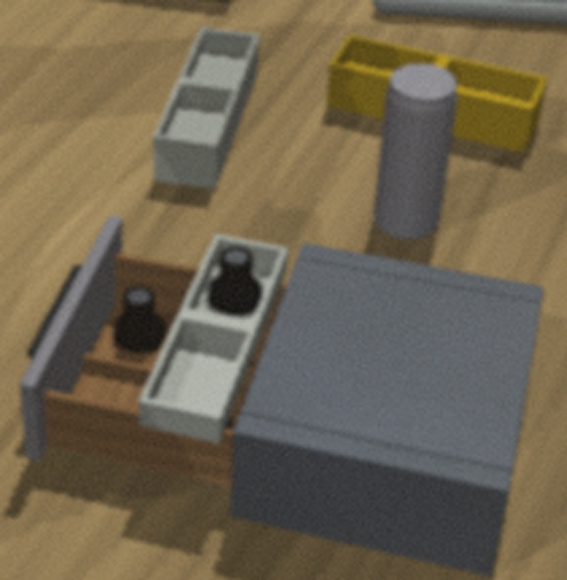

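```bash
cat > fit.py <<'E'
from h import *
from scipy.optimize import least_squares
def fit(p,uv,sx,sy,z,ox=0):
    W=back(p,uv,z)[:,:2]
    # order TL(+x+y) TR(+x-y) BR(-x-y) BL(-x+y)
    L=np.array([[sx,sy],[sx,-sy],[-sx,-sy],[-sx,sy]])/2.
    def T(v): c,s=np.cos(v[2]),np.sin(v[2]);return L@np.array([[c,s],[-s,c]])+v[:2]
    f=lambda v:(proj(p,np.c_[T(v),np.full(4,z)])-uv).ravel()
    r=least_squares(f,[*W.mean(0),0.2]);return r.x,np.round(np.abs(r.fun).max(),2)
E
python3 - <<'E'
from fit import *
p=grab_frame('top')
o=np.array([262,60]);
cab=np.array([[22,87],[322,33],[375,282],[70,340]])/3+o
tr=np.array([[80,352],[363,305],[380,382],[95,438]])/3+o
pi=np.array([[57,213],[618,85],[655,255],[85,380]])/6+np.array([115,230])
v,e=fit(p,cab,190,220,90);print('cab',v,np.degrees(v[2]),e);cabv=v
v,e=fit(p,tr,60,200,87);print('tray',v,np.degrees(v[2]),e)
v,e=fit(p,pi,60,200,50);print('pile',v,np.degrees(v[2]),e)
print('foot_last',back(p,np.array([154,370])/3+o,108),'front',back(p,np.array([186,496])/3+o,54))
c,s=np.cos(cabv[2]),np.sin(cabv[2])
R=np.array([[c,-s],[s,c]])
# front: outer face x = -95-150-12?  check vs pixels
f=back(p,np.array([[112,550],[415,497],[418,508],[117,567]])/3+o,86)[:,:2]
print('front corners in cab frame',(f-cabv[:2])@R)
for k,w in(('tray',v),):pass
for q in([-95-150+36+0,-42],):print(R@np.array(q)+cabv[:2])
b=back(p,np.array([[186,496]])/3+o,54)[:,:2];print('ff in cab',(b-cabv[:2])@R)
b=back(p,np.array([[154,370]])/3+o,108)[:,:2];print('fl in cab',(b-cabv[:2])@R)
p2=grab_frame('scene')
for nm,P in(('tray',[0,0,0]),):pass
# check with scene: project cab top, drawn
im=p2['frame'][:,:,::-1].copy()
def box(v,sx,sy,z,col):
    c,s=np.cos(v[2]),np.sin(v[2]);L=np.array([[sx,sy],[sx,-sy],[-sx,-sy],[-sx,sy]])/2.
    q=proj(p2,np.c_[L@np.array([[c,s],[-s,c]])+v[:2],np.full(4,z)]);cv2.polylines(im,[np.round(q*16).astype(int)],True,col,1,0,4)
box(cabv,190,220,90,(0,0,255));box(fit(p,tr,60,200,87)[0],60,200,87,(0,255,0));box(fit(p,pi,60,200,50)[0],60,200,50,(255,0,0))
cv2.imwrite('pics/s2.png',cv2.resize(im[150:365,285:495],None,fx=2.7,fy=2.7))
E
```

```text
cab [7.57851938e+02 2.70729235e+01 1.74655879e-01] 10.007044706301103 1.57
tray [6.24101999e+02 6.91615324e+00 1.70589747e-01] 9.774072531670585 1.02
pile [4.54680738e+02 3.51820386e+02 2.11167981e-01] 12.099034097702532 0.4
foot_last [[618.13299434  58.87217046 108.        ]] front [[541.9863092   37.70576005  54.        ]]
front corners in cab frame [[-243.63782872  105.59857297]
 [-246.21140894 -102.29135788]
 [-253.97214722 -102.64935036]
 [-255.62890243  104.38393193]]
[559.32989087 -50.60588078]
ff in cab [[-210.73387463   47.98188379]]
fl in cab [[-132.06758358   55.59432353]]
```

View pics/s2.png

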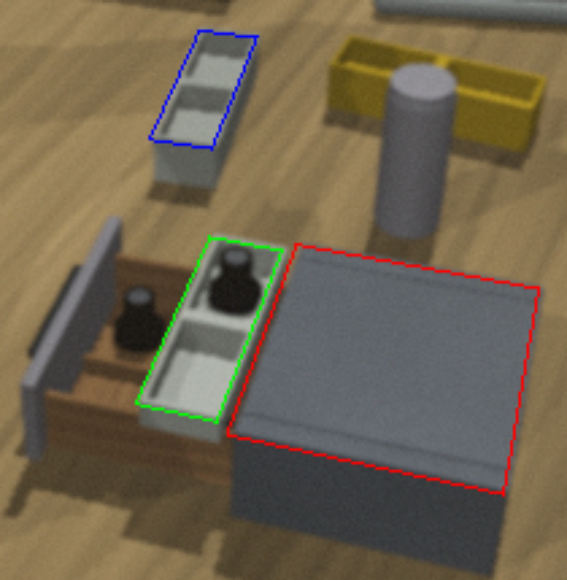

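```bash
cat > go.py <<'E'
from h import *
from scipy.spatial.transform import Rotation as Ro
def yaw():
    w,x,y,z=sense()['orientation'];R=Ro.from_quat([x,y,z,w]);return R
def to(tx,ty,tz,tilt=True):
    """tool-axis shift to reach TCP target (now-orientation)"""
    s=sense();R=yaw();d=R.inv().apply(np.array([tx,ty,tz])-s['eef_pos'])
    X=R.as_matrix();print('pos',np.round(s['eef_pos'],1),'xang',round(np.degrees(np.arctan2(X[1,0],X[0,0])),2),'zaxis',np.round(X[:,2],3),'gap',round(float(s['finger_gap']),1),'F',np.round(s['wrist_force'],1),'t',s['clock'])
    print('tool shift',np.round(d,1))
E
python3 - <<'E'
from go import *
p=grab_frame('scene')
print(back(p,np.array([[237,256]])/2.7+[285,150],108), back(p,np.array([[140,297]])/2.7+[285,150],54))
to(618,59,220)
E
python3 -m crank '[0,0,0,0,0,7.4,0, 0,0,0,0,0,7.3,0]' 30
```

```text
[[618.52489655  63.42310096 108.        ]] [[544.30897502  41.71132106  54.        ]]
pos [ 261.6 -567.6  303.8] xang 24.74 zaxis [-0.  0. -1.] gap 85.2 F [-1.3  0.3 -0.2] t 1.15
tool shift [ 586.  -419.9   83.8]
clock: 1.4
eef_pos: [261.5, -567.7, 303.9]
orientation: [-0.0, 0.996, 0.085, -0.0]
wrist_force: [0.8, -0.1, 0.4]
finger_gap: 51.5
```

```bash
python3 -m crank '[36,-43,5,0,0,0,0, 36,-43,5,0,0,0,0, 36,-43,5,0,0,0,0, 36,-43,5,0,0,0,0, 36,-43,5,0,0,0,0, 36,-43,5,0,0,0,0, 36,-43,5,0,0,0,0, 36,-43,5,0,0,0,0]'
python3 -c "
from go import *
to(618,60,220)"
```

```text
clock: 2.4
eef_pos: [485.9, -177.1, 264.0]
orientation: [0.0, 0.996, 0.087, 0.0]
wrist_force: [1.0, -0.0, -0.5]
finger_gap: 42.8
pos [ 485.9 -177.1  264. ] xang 10.03 zaxis [ 0.001 -0.    -1.   ] gap 42.8 F [ 1.  -0.  -0.5] t 2.4
tool shift [ 171.3 -210.4   44. ]
```

```bash
python3 -m crank '[36,-43,8,0,0,0,0, 36,-43,8,0,0,0,0, 36,-43,8,0,0,0,0, 36,-43,8,0,0,0,0, 27,-38,8,0,0,0,0, 0,0,0,0,0,0,0]'
python3 -c "
from go import *
to(618,60,152)
p=grab_frame('top');save(p,'t3',(262,110,412,260),4)
p=grab_frame('scene');save(p,'s3',(295,170,445,320),4)
"
```

```text
clock: 3.15
eef_pos: [617.3, 62.1, 223.0]
orientation: [-0.001, 0.996, 0.09, -0.0]
wrist_force: [-0.2, -1.2, -1.0]
finger_gap: 42.8
pos [617.3  62.1 223. ] xang 10.33 zaxis [-0.001  0.002 -1.   ] gap 42.8 F [-0.2 -1.2 -1. ] t 3.15
tool shift [ 0.4  2.3 71. ]
```

View pics/t3.png

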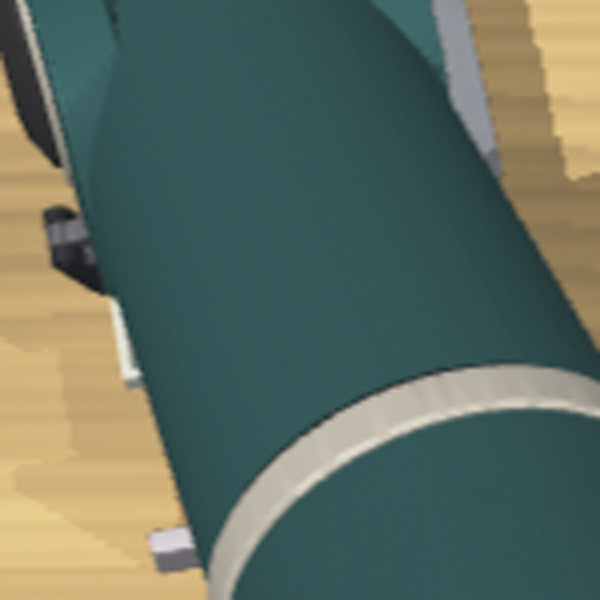

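View pics/s3.png

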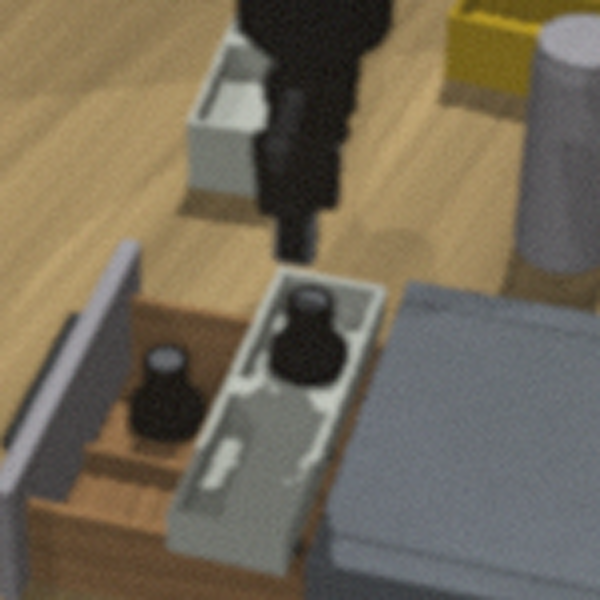

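The scene view puts the jaws right over the last foot, whose stem top is at about crop (312,298). Next I descend and close on the stem, keeping the tips above the cone.

```bash
python3 -m crank '[0,1,16,0,0,0,0, 0.5,1,16,0,0,0.2,0, 0,0,16,0,0,0,0, 0,0,15,0,0,0,0, 0,0,0,0,0,0,0]' 40
python3 -c "
from go import *
to(618,60,160)
p=grab_frame('scene');save(p,'s4',(325,200,425,300),6)
"
```

```text
clock: 3.88
eef_pos: [617.2, 56.0, 159.4]
orientation: [-0.0, 0.996, 0.086, -0.001]
wrist_force: [0.6, 1.1, 0.2]
finger_gap: 42.7
pos [617.2  56.  159.4] xang 9.84 zaxis [-0.002 -0.    -1.   ] gap 42.7 F [0.6 1.1 0.2] t 3.875
tool shift [ 1.5 -3.8 -0.6]
```

View pics/s4.png

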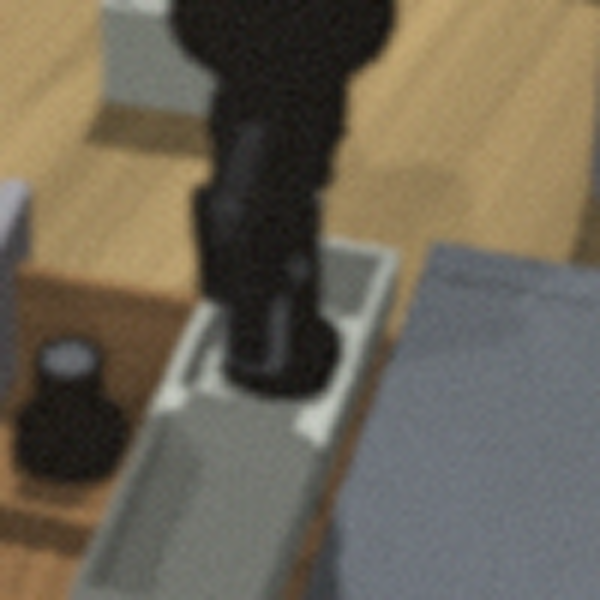

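```bash
python3 -m crank '[1.5,-3,0,0,0,0,0, 0,0,0,0,0,0,1, 0,0,0,0,0,0,1, 0,0,0,0,0,0,1, 0,0,0,0,0,0,1]' 40
python3 -c "
from go import *
to(618,60,230)
"
```

```text
clock: 4.55
eef_pos: [619.1, 59.7, 161.6]
orientation: [-0.0, 0.996, 0.086, 0.001]
wrist_force: [-0.8, 2.0, 6.7]
finger_gap: 24.8
pos [619.1  59.7 161.6] xang 9.86 zaxis [ 0.001  0.001 -1.   ] gap 24.8 F [-0.8  2.   6.7] t 4.55
tool shift [ -0.9  -0.5 -68.4]
```

```bash
python3 -m crank '[0,0,-15,0,0,0,1, 0,0,-30,0,0,0,1, -19,24,0,0,0,0,1, -19,24,0,0,0,0,1, -19,24,0,0,0,0,1, -19,25,0,0,0,0,1, 0,0,0,0,0,0,1]' 40
python3 -c "
from go import *
to(560,-49,108.5)
p=grab_frame('scene');save(p,'s5',(285,190,435,340),4)
"
```

```text
clock: 5.42
eef_pos: [559.8, -51.8, 206.9]
orientation: [0.001, 0.996, 0.084, 0.0]
wrist_force: [0.2, 1.0, -0.1]
finger_gap: 24.8
pos [559.8 -51.8 206.9] xang 9.64 zaxis [ 0.    -0.001 -1.   ] gap 24.8 F [ 0.2  1.  -0.1] t 5.425
tool shift [ 0.6 -2.8 98.3]
```

View pics/s5.png

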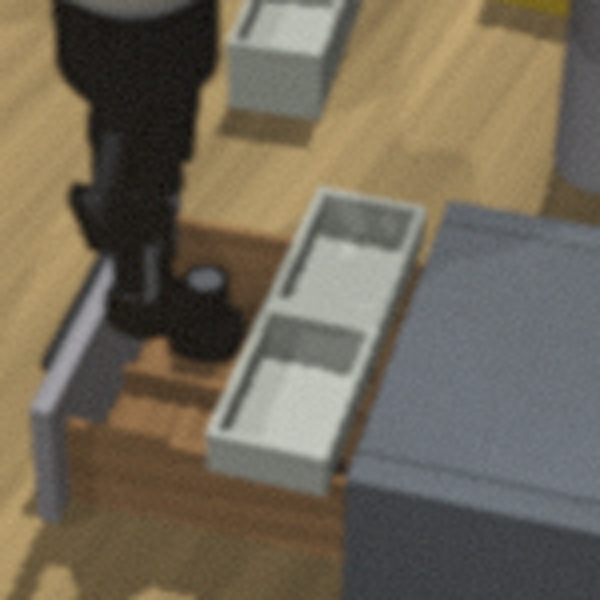

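```bash
python3 -m crank '[0.5,-1,30,0,0,0,1, 0,-1,30,0,0,0,1, 0,0,20,0,0,0,1, 0,0,8,0,0,0,1, 0,0,4,0,0,0,1, 0,0,0,0,0,0,1]' 40
python3 -c "
from go import *
to(560,-49,108.5)
p=grab_frame('scene');save(p,'s6',(285,190,435,340),4)
"
```

```text
clock: 6.22
eef_pos: [560.9, -47.1, 114.4]
orientation: [0.0, 0.996, 0.086, 0.0]
wrist_force: [-0.9, -0.0, -0.4]
finger_gap: 24.9
pos [560.9 -47.1 114.4] xang 9.85 zaxis [ 0.001  0.    -1.   ] gap 24.9 F [-0.9 -0.  -0.4] t 6.225
tool shift [-1.3  1.7  5.9]
```

View pics/s6.png

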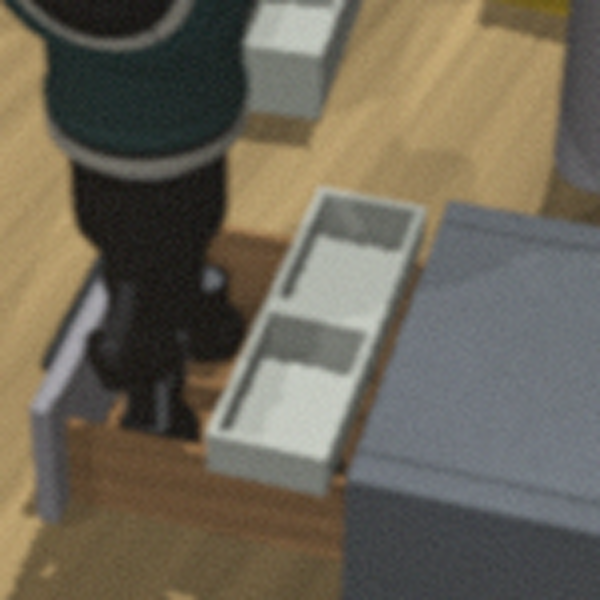

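```bash
python3 -m crank '[0,0,3,0,0,0,1, 0,0,2,0,0,0,1, 0,0,1,0,0,0,1, 0,0,0,0,0,0,1]' 40; python3 -c "
from go import *
to(560,-49,107)"
```

```text
clock: 6.78
eef_pos: [560.5, -47.2, 107.8]
orientation: [-0.0, 0.996, 0.086, -0.0]
wrist_force: [0.4, 0.4, -0.2]
finger_gap: 24.8
pos [560.5 -47.2 107.8] xang 9.84 zaxis [-0.  0. -1.] gap 24.8 F [ 0.4  0.4 -0.2] t 6.775
tool shift [-0.8  1.7  0.8]
```

```bash
python3 -m crank '[0,0,1,0,0,0,1, 0,0,1,0,0,0,1, 0,0,0,0,0,0,1]' 40; python3 -c "
from go import *
to(560,-49,107)"
```

```text
clock: 7.15
eef_pos: [562.1, -47.0, 107.5]
orientation: [0.0, 0.996, 0.086, 0.002]
wrist_force: [-1.5, 1.6, 20.2]
finger_gap: 24.5
pos [562.1 -47.  107.5] xang 9.85 zaxis [ 0.004  0.    -1.   ] gap 24.5 F [-1.5  1.6 20.2] t 7.15
tool shift [-2.4  1.6  0.5]
```

```bash
python3 -m crank '[0,0,-1,0,0,0,1, 0,0,0,0,0,0,0.1, 0,0,0,0,0,0,0, 0,0,0,0,0,0,0]' 40; python3 -m crank '[0,0,-10,0,0,0,0, 0,0,-25,0,0,0,0, 0,0,-40,0,0,0,0, 0,0,-40,0,0,0,0,0,0,0,0,0,0,0]'; python3 -c "
from go import *
to(624,7.5,200)
p=grab_frame('scene');save(p,'s7',(285,190,435,340),4)"
```

```text
clock: 7.65
eef_pos: [560.5, -47.3, 106.7]
orientation: [-0.0, 0.996, 0.086, -0.0]
wrist_force: [0.3, -0.6, 0.0]
finger_gap: 42.7
clock: 8.28
eef_pos: [561.8, -47.3, 225.4]
orientation: [0.0, 0.996, 0.086, 0.003]
wrist_force: [-1.3, -0.2, -0.8]
finger_gap: 43.0
pos [561.8 -47.3 225.4] xang 9.84 zaxis [ 0.005 -0.001 -1.   ] gap 43.0 F [-1.3 -0.2 -0.8] t 8.275
tool shift [ 70.5 -43.4  25.7]
```

View pics/s7.png

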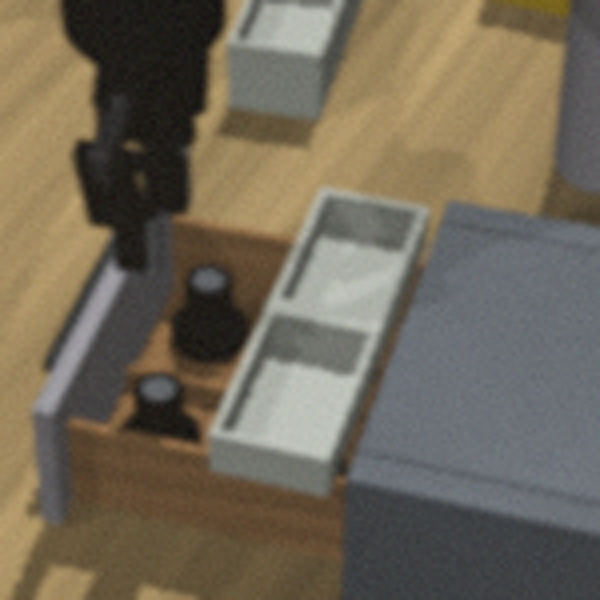

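```bash
python3 -m crank '[18,-11,0,0,0,0,0, 18,-11,0,0,0,0,0, 18,-11,0,0,0,0,0, 16,-10,0,0,0,0,0, 0,0,20,0,0,0,0, 0,0,0,0,0,0,0]' 60; python3 -c "
from go import *
to(624,8,147)
p=grab_frame('scene');save(p,'s8',(315,190,415,290),6)"
```

```text
clock: 9.07
eef_pos: [621.1, 6.8, 199.4]
orientation: [-0.0, 0.996, 0.086, -0.002]
wrist_force: [0.2, 0.6, -0.1]
finger_gap: 42.9
pos [621.1   6.8 199.4] xang 9.84 zaxis [-0.004 -0.    -1.   ] gap 42.9 F [ 0.2  0.6 -0.1] t 9.075
tool shift [ 3.3 -0.7 52.4]
```

View pics/s8.png

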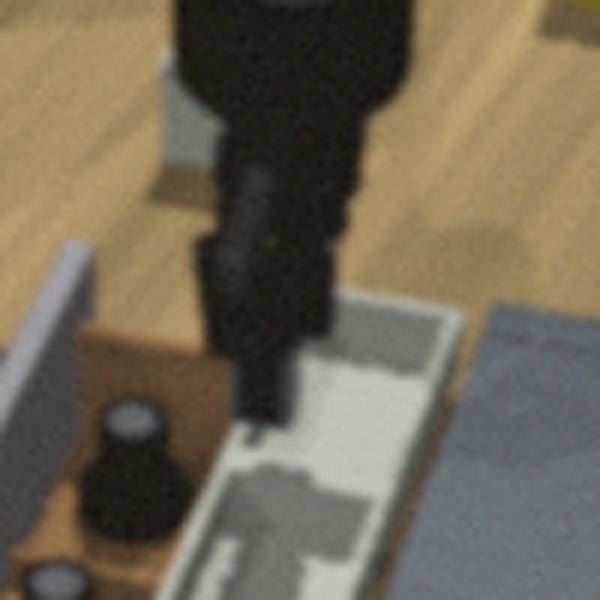

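```bash
python3 -m crank '[2,-0.5,20,0,0,0,0, 0,0,18,0,0,0,0, 0,0,8,0,0,0,0, 0,0,6,0,0,0,0, 0,0,0,0,0,0,0]' 60; python3 -c "
from go import *
to(624,8,147)
p=grab_frame('scene');save(p,'s9',(315,190,415,290),6)"
```

```text
clock: 9.75
eef_pos: [624.1, 7.9, 149.7]
orientation: [-0.0, 0.996, 0.086, -0.0]
wrist_force: [0.2, -0.4, 1.2]
finger_gap: 43.0
pos [624.1   7.9 149.7] xang 9.84 zaxis [-0.  0. -1.] gap 43.0 F [ 0.2 -0.4  1.2] t 9.75
tool shift [-0.  -0.1  2.7]
```

View pics/s9.png

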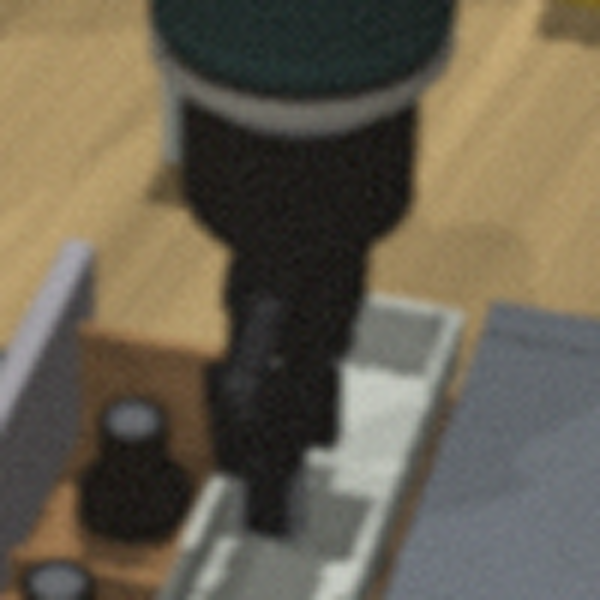

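```bash
python3 -m crank '[0,0,2,0,0,0,0, 0,0,0,0,0,0,1, 0,0,0,0,0,0,1, 0,0,0,0,0,0,1, 0,0,0,0,0,0,1, 0,0,0,0,0,0,1]' 60; python3 -c "
from go import *
to(624,8,147)"
```

```text
clock: 10.55
eef_pos: [624.3, 7.9, 148.2]
orientation: [0.0, 0.996, 0.086, 0.0]
wrist_force: [0.2, -0.2, 5.8]
finger_gap: 10.3
pos [624.3   7.9 148.2] xang 9.84 zaxis [ 0.001  0.    -1.   ] gap 10.3 F [ 0.2 -0.2  5.8] t 10.55
tool shift [-0.3 -0.1  1.2]
```

```bash
python3 -m crank '[0,0,-5,0,0,0,1, 0,0,-15,0,0,0,1, 0,0,-30,0,0,0,1, 0,0,-30,0,0,0,1, 0,0,-30,0,0,0,1,0,0,0,0,0,0,1]' 60; python3 -c "
from go import *
to(455,352,245)
p=grab_frame('scene');save(p,'s10',(235,100,485,350),2.4)"
```

```text
clock: 11.3
eef_pos: [624.9, 8.0, 261.1]
orientation: [0.0, 0.996, 0.086, 0.002]
wrist_force: [-0.6, -0.3, -2.0]
finger_gap: 10.4
pos [624.9   8.  261.1] xang 9.84 zaxis [ 0.004  0.    -1.   ] gap 10.4 F [-0.6 -0.3 -2. ] t 11.3
tool shift [-108.7 -368.    15.4]
```

View pics/s10.png

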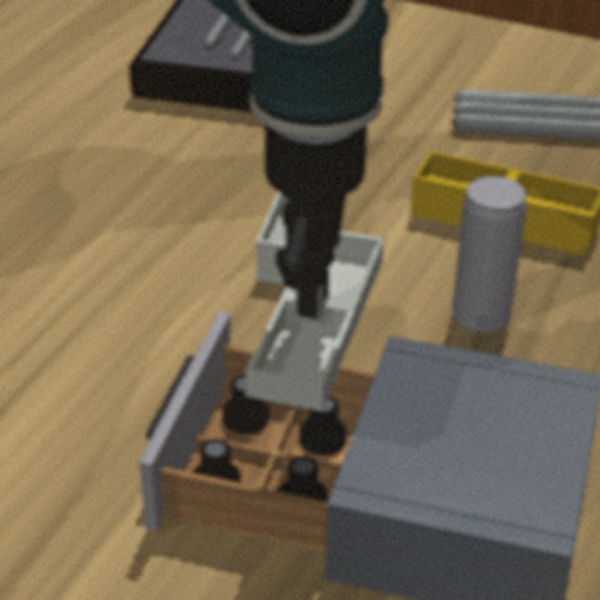

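```bash
python3 -m crank '[-15,-46,0,0,0,0,1,-15,-46,0,0,0,0,1,-15,-46,0,0,0,0,1,-15,-46,0,0,0,0,1,-13,-46,0,0,0,0,1,-12,-46,0,0,0,0,1,-12,-46,0,0,0,0,1,-12,-46,0,0,0,0,1]' 60;python3 -m crank '[0,0,0,0,0,-2.2,1,0,0,0,0,0,0,1,0,0,0,0,0,0,1]'; python3 -c "
from go import *
to(455,352,160)
p=grab_frame('scene');save(p,'s11',(300,100,440,240),4)
p=grab_frame('top');save(p,'t11',(100,200,260,320),4)"
```

```text
clock: 12.35
eef_pos: [452.8, 352.9, 257.3]
orientation: [0.0, 0.996, 0.086, -0.001]
wrist_force: [1.2, 0.2, -2.0]
finger_gap: 10.0
clock: 12.72
eef_pos: [454.4, 350.7, 257.6]
orientation: [0.0, 0.995, 0.104, -0.0]
wrist_force: [-0.4, -0.1, -1.4]
finger_gap: 9.9
pos [454.4 350.7 257.6] xang 11.91 zaxis [-0.    -0.001 -1.   ] gap 9.9 F [-0.4 -0.1 -1.4] t 12.725
tool shift [ 0.9 -1.2 97.6]
```

View pics/s11.png

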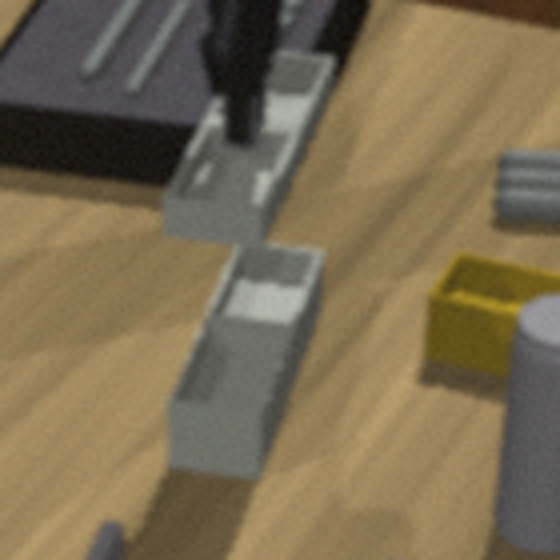

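View pics/t11.png

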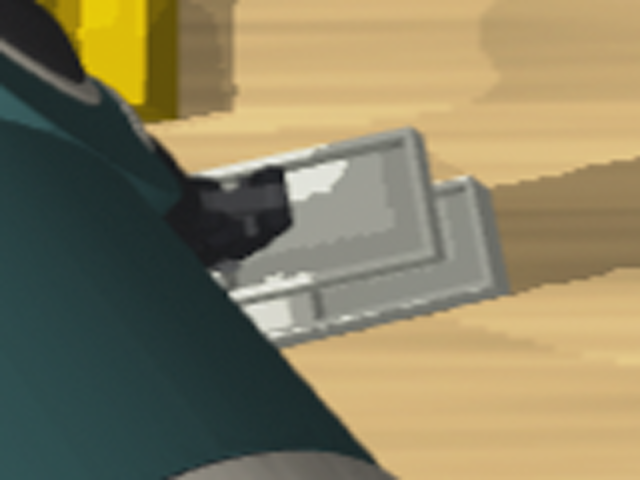

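```bash
python3 -m crank '[0.5,-1,30,0,0,0,1,0,0,30,0,0,0,1,0,0,25,0,0,0,1,0,0,15,0,0,0,1,0,0,8,0,0,0,1,0,0,0,0,0,0,1,0,0,0,0,0,0,1]' 60; python3 -c "
from go import *
to(455,352,136)
p=grab_frame('scene');save(p,'s12',(330,150,400,230),7)
p=grab_frame('top');save(p,'t12',(115,230,245,310),6)"
```

```text
clock: 13.7
eef_pos: [454.4, 353.2, 150.6]
orientation: [-0.0, 0.994, 0.105, 0.0]
wrist_force: [-0.4, 0.1, -0.7]
finger_gap: 10.1
pos [454.4 353.2 150.6] xang 12.04 zaxis [ 0.001  0.001 -1.   ] gap 10.1 F [-0.4  0.1 -0.7] t 13.7
tool shift [ 0.4  1.3 14.6]
```

View pics/s12.png

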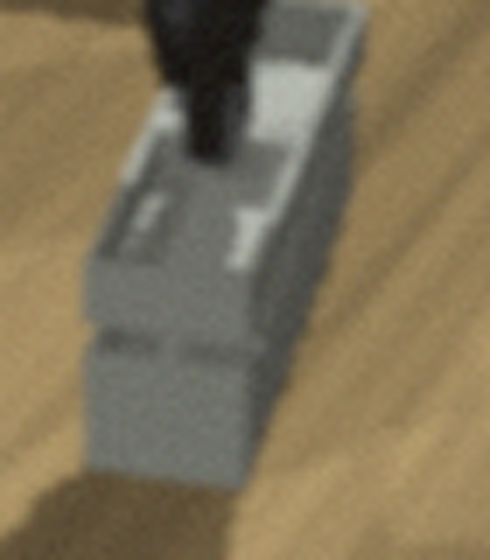

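View pics/t12.png

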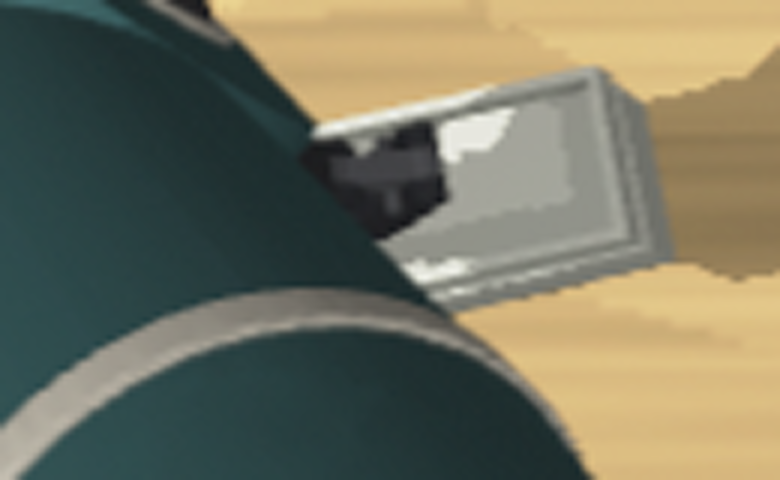

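Run:
```python
from fit import *
pv=np.array([454.7,351.8,0.2112]);zt=150.6-86.2
for n,o,s in(('top',(115,230),6),('scene',(330,150),7)):
    p=grab_frame(n);im=p['frame'][:,:,::-1];l,t=o;w,h=(130,80) if n=='top' else (70,80)
    im=cv2.resize(im[t:t+h,l:l+w],None,fx=s,fy=s,interpolation=cv2.INTER_CUBIC)
    c,sn=np.cos(pv[2]),np.sin(pv[2]);L=np.array([[60,200],[60,-200],[-60,-200],[-60,200]])/2.
    W=L@np.array([[c,sn],[-sn,c]])+pv[:2]
    for z,col in((0,(255,0,0)),(50,(255,0,0)),(zt,(0,0,255)),(zt+25,(0,0,255))):
        q=(proj(p,np.c_[W,np.full(4,z)])+.5-o)*s;print(n,z,np.round(q).tolist())
        cv2.polylines(im,[np.round(q*16).astype(int)],True,col,1,cv2.LINE_AA,4)
    cv2.imwrite('pics/o_'+n+'.png',im)
```

```text
top 0 [[116.0, 229.0], [651.0, 109.0], [683.0, 268.0], [142.0, 390.0]]
top 50 [[61.0, 215.0], [623.0, 89.0], [656.0, 256.0], [88.0, 384.0]]
top 64.39999999999999 [[44.0, 211.0], [614.0, 83.0], [647.0, 252.0], [71.0, 382.0]]
top 89.39999999999999 [[13.0, 203.0], [599.0, 72.0], [632.0, 246.0], [41.0, 379.0]]
scene 0 [[347.0, 206.0], [233.0, 499.0], [73.0, 475.0], [201.0, 186.0]]
scene 50 [[352.0, 98.0], [236.0, 386.0], [72.0, 362.0], [202.0, 79.0]]
scene 64.39999999999999 [[353.0, 66.0], [237.0, 353.0], [71.0, 329.0], [203.0, 47.0]]
scene 89.39999999999999 [[356.0, 9.0], [238.0, 293.0], [71.0, 270.0], [203.0, -9.0]]
```

View pics/o_top.png

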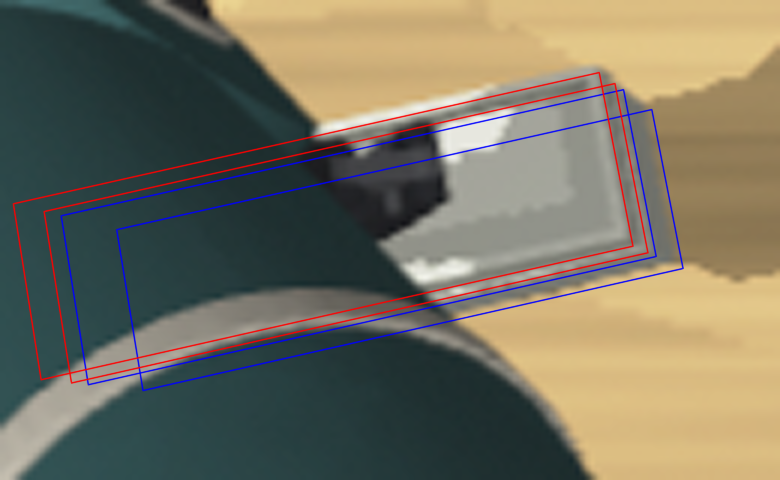

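View pics/o_scene.png

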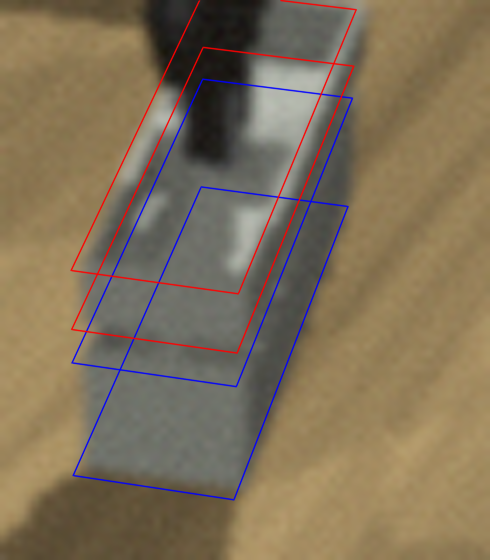

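Both overlays show tray and pile offset the same way from the model, so the tray is aligned to within about 2 mm. I lower it onto the pile.

```bash
python3 -m crank '[0,0,6,0,0,0,1,0,0,4,0,0,0,1,0,0,2,0,0,0,1,0,0,1,0,0,0,1,0,0,0,0,0,0,1]' 60; python3 -c "
from go import *
to(455,352,136)
p=grab_frame('scene');save(p,'s13',(330,150,400,230),7)
p=grab_frame('top');save(p,'t13',(115,230,245,310),6)"
```

```text
clock: 14.52
eef_pos: [454.1, 353.0, 136.8]
orientation: [-0.0, 0.994, 0.105, -0.0]
wrist_force: [0.1, 0.1, -0.9]
finger_gap: 10.0
pos [454.1 353.  136.8] xang 12.04 zaxis [-0.  0. -1.] gap 10.0 F [ 0.1  0.1 -0.9] t 14.525
tool shift [0.7 1.1 0.8]
```

View pics/s13.png

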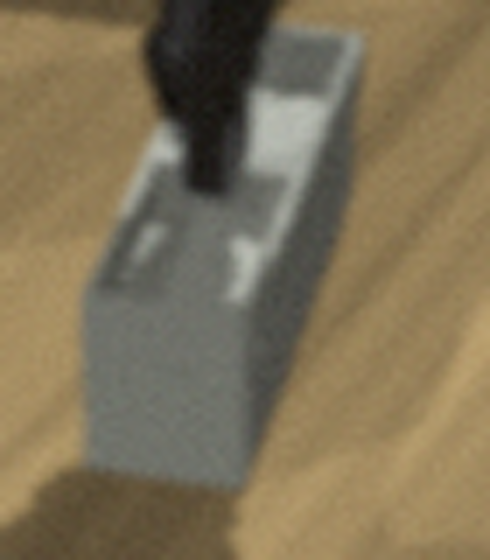

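View pics/t13.png

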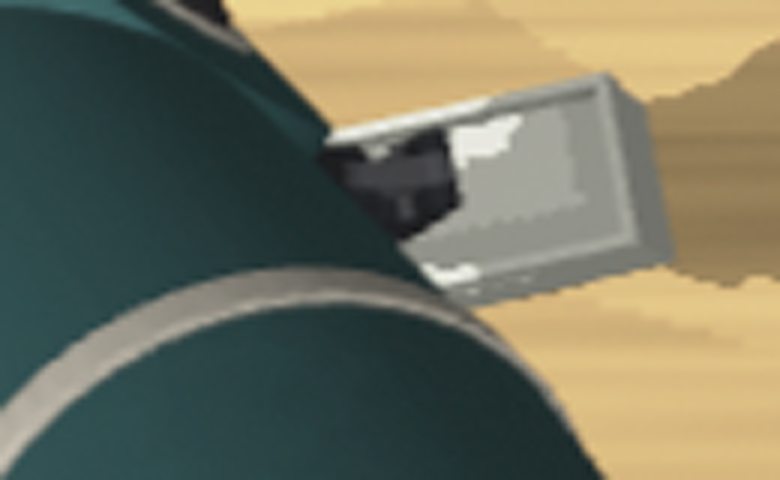

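The walls are flush and the tray is square on the pile. I'll make contact, then release.

```bash
python3 -m crank '[0,0,0.5,0,0,0,1,0,0,0.5,0,0,0,1,0,0,0,0,0,0,1]' 60
```

```text
clock: 15.0
eef_pos: [454.2, 353.0, 136.3]
orientation: [-0.0, 0.994, 0.105, 0.0]
wrist_force: [-0.9, -1.6, 5.3]
finger_gap: 10.3
```

```bash
python3 -m crank '[0,0,0,0,0,0,0.6,0,0,0,0,0,0,0.2,0,0,0,0,0,0,0.2,0,0,0,0,0,0,0.2]' 40;python3 -m crank '[0,0,-8,0,0,0,0.2,0,0,-25,0,0,0,0.2,0,0,-40,0,0,0,0.2,0,0,-40,0,0,0,0.2,0,0,0,0,0,0,0.2]'; python3 -c "
from go import *
to(455,352,250)
p=grab_frame('scene');save(p,'s14',(330,150,400,230),7)
p=grab_frame('top');save(p,'t14',(115,230,245,310),6)"
```

```text
clock: 15.5
eef_pos: [454.1, 353.0, 135.9]
orientation: [-0.0, 0.994, 0.105, -0.0]
wrist_force: [-0.4, -0.4, -0.1]
finger_gap: 34.3
clock: 16.12
eef_pos: [454.9, 353.8, 252.4]
orientation: [-0.001, 0.994, 0.105, 0.002]
wrist_force: [0.1, 0.2, -0.8]
finger_gap: 34.0
pos [454.9 353.8 252.4] xang 12.04 zaxis [ 0.004  0.003 -1.   ] gap 34.0 F [ 0.1  0.2 -0.8] t 16.125
tool shift [-0.3  1.8  2.4]
```

View pics/s14.png

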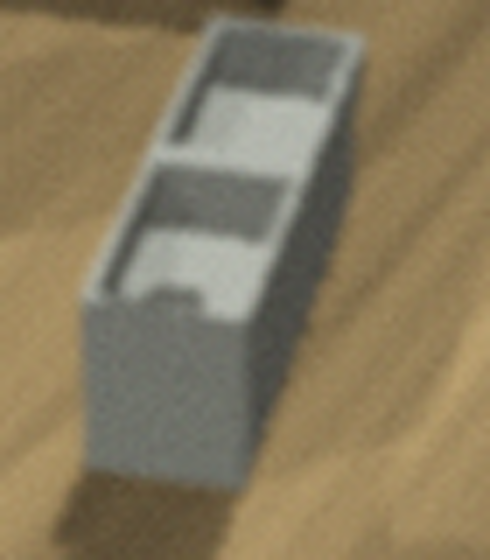

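The finished stack is square and flush, with no step at the joint. Next I go in front of the drawer with the gripper shut.

```bash
python3 -m crank '[0,0,0,0,0,2,1,-10,46,0,0,0,0,1,-10,46,0,0,0,0,1,-10,46,0,0,0,0,1,-10,46,0,0,0,0,1,-10,46,0,0,0,0,1,-10,46,0,0,0,0,1,-10,46,0,0,0,0,1]' 60; python3 -m crank '[-2,46,0,0,0,0,1,0,0,0,0,0,0,1,0,0,0,0,0,0,1]'; python3 -c "
from go import *
to(450,-27,128)
p=grab_frame('scene');save(p,'s15',(235,150,435,350),3)
p=grab_frame('top');save(p,'t15',(115,60,415,310),2.5)"
```

```text
clock: 17.23
eef_pos: [440.8, 22.2, 248.3]
orientation: [-0.0, 0.996, 0.087, -0.001]
wrist_force: [0.5, -0.2, 0.3]
finger_gap: 0.3
clock: 17.6
eef_pos: [447.1, -21.6, 248.4]
orientation: [-0.0, 0.996, 0.087, -0.001]
wrist_force: [-0.5, -0.7, -0.1]
finger_gap: 0.1
pos [447.1 -21.6 248.4] xang 9.99 zaxis [-0.001  0.    -1.   ] gap 0.1 F [-0.5 -0.7 -0.1] t 17.6
tool shift [  2.    5.9 120.4]
```

View pics/s15.png

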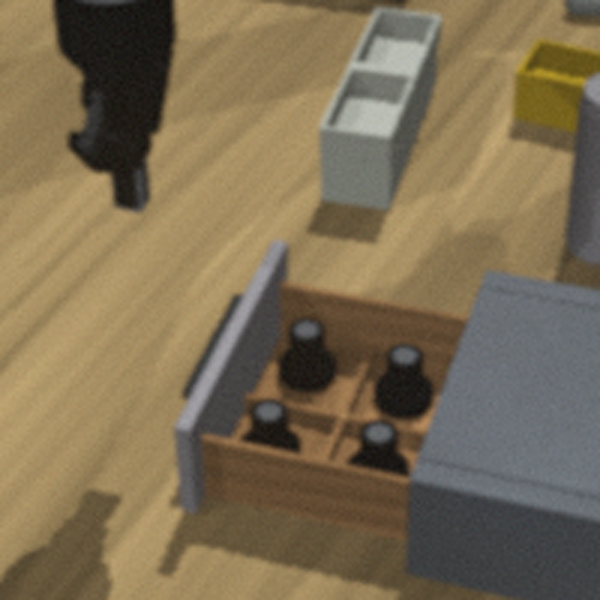

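View pics/t15.png

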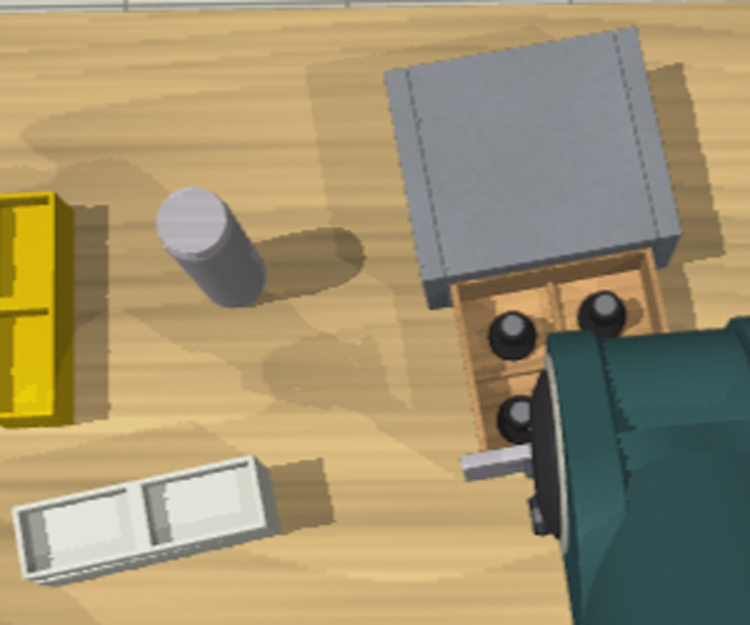

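All four feet are upright, the stack is intact, and the path down in front of the lip is clear.

```bash
python3 -m crank '[0,2,30,0,0,0,1,0,2,40,0,0,0,1,0,1,30,0,0,0,1,0,0,20,0,0,0,1,0,0,0,0,0,0,1]' 60; python3 -m crank '[10,0,0,0,0,0,1,8,0,0,0,0,0,1,6,0,0,0,0,0,1,6,0,0,0,0,0,1,5,0,0,0,0,0,1,5,0,0,0,0,0,1]'; python3 -c "
from go import *
to(628,4,128)
p=grab_frame('scene');save(p,'s16',(235,190,435,350),3)"
```

```text
clock: 18.32
eef_pos: [447.5, -26.0, 127.9]
orientation: [-0.0, 0.996, 0.088, -0.001]
wrist_force: [-0.3, -0.1, 0.4]
finger_gap: 0.1
clock: 19.08
eef_pos: [487.8, -19.9, 128.8]
orientation: [-0.0, 0.996, 0.087, -0.0]
wrist_force: [-1.6, -0.9, 1.5]
finger_gap: -0.2
pos [487.8 -19.9 128.8] xang 10.03 zaxis [-0.  0. -1.] gap -0.2 F [-1.6 -0.9  1.5] t 19.075
tool shift [142.3   0.9   0.8]
```

View pics/s16.png

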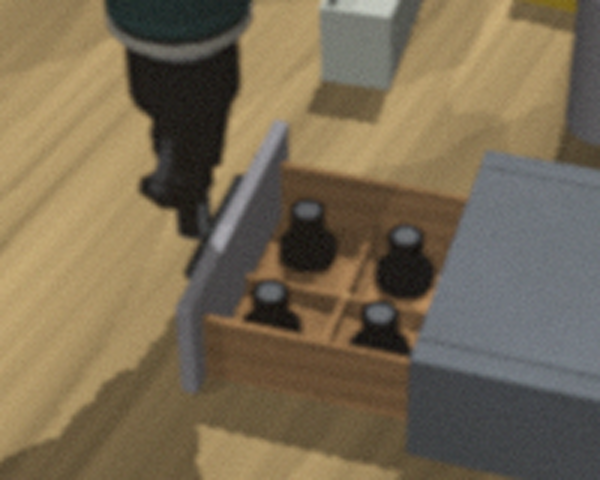

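```bash
python3 -m crank '[3,0,0,0,0,0,1,5,0,0,0,0,0,1,7,0,0,0,0,0,1,8,0,0,0,0,0,1,8,0,0,0,0,0,1,8,0,0,0,0,0,1,8,0,0,0,0,0,1,8,0,0,0,0,0,1]'; python3 -c "
from go import *
to(628,4,128)
p=grab_frame('scene');save(p,'s17',(235,190,435,350),3)"
```

```text
clock: 20.12
eef_pos: [542.3, -10.3, 128.8]
orientation: [-0.0, 0.996, 0.088, -0.0]
wrist_force: [-2.8, -1.8, -1.1]
finger_gap: -0.0
pos [542.3 -10.3 128.8] xang 10.04 zaxis [-0. -0. -1.] gap -0.0 F [-2.8 -1.8 -1.1] t 20.125
tool shift [86.9  0.9  0.8]
```

View pics/s17.png

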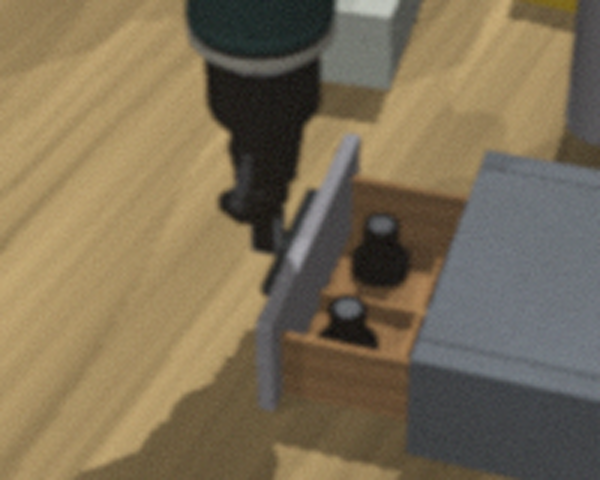

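```bash
python3 -m crank '[5,0,0,0,0,0,1,8,0,0,0,0,0,1,9,0,0,0,0,0,1,9,0,0,0,0,0,1,9,0,0,0,0,0,1,9,0,0,0,0,0,1,8,0,0,0,0,0,1,7,0,0,0,0,0,1]';python3 -m crank '[5,0,0,0,0,0,1,5,0,0,0,0,0,1,4,0,0,0,0,0,1,0,0,0,0,0,0,1]'; python3 -c "
from go import *
to(628,4,128)
p=grab_frame('scene');save(p,'s18',(275,190,435,350),3)"
```

```text
clock: 21.18
eef_pos: [605.3, 0.9, 128.8]
orientation: [-0.0, 0.996, 0.087, -0.0]
wrist_force: [-2.5, -1.1, 1.4]
finger_gap: -0.1
clock: 21.68
eef_pos: [618.9, 3.5, 128.9]
orientation: [-0.0, 0.996, 0.088, 0.0]
wrist_force: [-0.2, -0.4, 0.7]
finger_gap: 0.4
pos [618.9   3.5 128.9] xang 10.05 zaxis [ 0.  0. -1.] gap 0.4 F [-0.2 -0.4  0.7] t 21.675
tool shift [9.1 1.1 0.9]
```

View pics/s18.png

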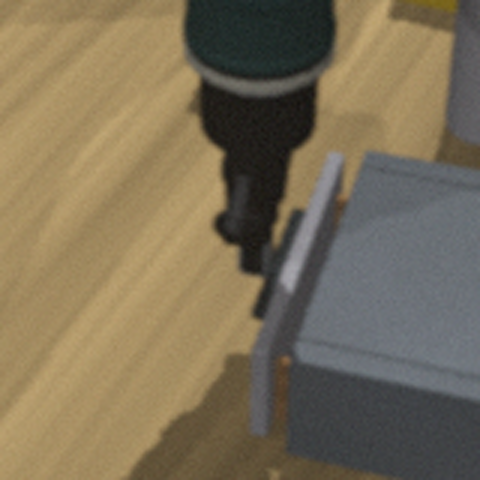

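```bash
python3 -m crank '[3,0,0,0,0,0,1,3,0,0,0,0,0,1,2,0,0,0,0,0,1]';python3 -m crank '[1,0,0,0,0,0,1,1,0,0,0,0,0,1]';python3 -m crank '[1,0,0,0,0,0,1,1,0,0,0,0,0,1]'
```

```text
clock: 22.1
eef_pos: [626.6, 4.8, 128.8]
orientation: [-0.0, 0.996, 0.088, -0.0]
wrist_force: [-1.3, 0.3, 1.8]
finger_gap: -0.2
clock: 22.35
eef_pos: [628.4, 5.1, 128.8]
orientation: [-0.0, 0.996, 0.088, -0.0]
wrist_force: [-2.5, 0.3, 1.3]
finger_gap: 0.1
clock: 22.6
eef_pos: [630.4, 5.4, 128.9]
orientation: [-0.0, 0.996, 0.088, -0.0]
wrist_force: [-1.5, 0.6, -0.2]
finger_gap: 0.1
```

```bash
python3 -m crank '[1,0,0,0,0,0,1,1,0,0,0,0,0,1]'
```

```text
clock: 22.85
eef_pos: [632.4, 5.7, 128.9]
orientation: [-0.0, 0.996, 0.088, -0.0]
wrist_force: [-2.9, 0.5, -0.3]
finger_gap: 0.4
```

```bash
python3 -m crank '[1,0,0,0,0,0,1,1,0,0,0,0,0,1]'; python3 -c "
from go import *
p=grab_frame('scene');save(p,'s19',(315,220,415,320),6)"
```

```text
clock: 23.1
eef_pos: [633.4, 5.9, 128.7]
orientation: [0.0, 0.996, 0.087, -0.001]
wrist_force: [-15.7, -0.6, 10.9]
finger_gap: -0.1
```

View pics/s19.png

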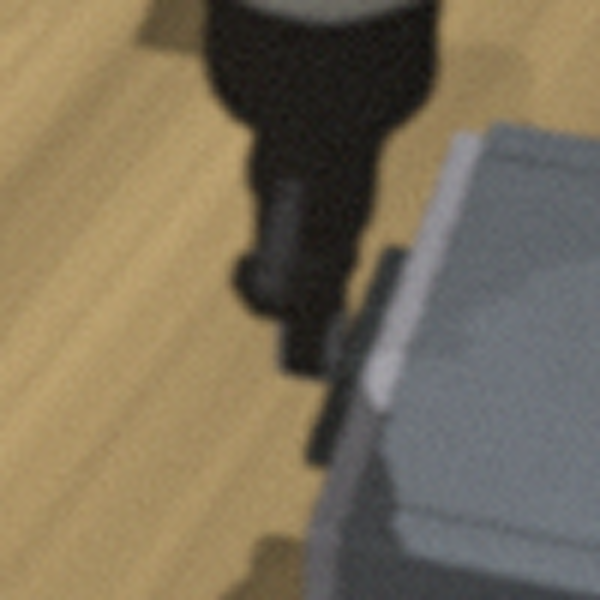

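The force rose to 16 N and the drawer front is against the cabinet face, so the stop is reached. I back off and check.

```bash
python3 -m crank '[0.5,0,0,0,0,0,1,-3,0,0,0,0,0,1,-15,0,0,0,0,0,1,-40,0,0,0,0,0,1,-40,0,-10,0,0,0,1,-10,0,-40,0,0,0,1,0,30,-50,0,0,0,1,0,50,-10,0,0,0,1]'; python3 -m crank '[0,60,0,0,0,0,1,0,60,0,0,0,0,1,0,60,0,0,0,0,1,0,40,0,0,0,0,1,0,0,0,0,0,0,1]'; python3 -c "
from go import *
p=grab_frame('scene');save(p,'s20')
p=grab_frame('top');save(p,'t20');save(p,'t20c',(262,60,412,260),3)
to(0,0,0)"
```

```text
clock: 24.15
eef_pos: [544.0, -91.3, 242.7]
orientation: [0.001, 0.996, 0.089, 0.003]
wrist_force: [0.2, -0.4, -0.6]
finger_gap: -0.0
clock: 24.78
eef_pos: [580.3, -311.9, 238.5]
orientation: [0.001, 0.996, 0.085, 0.0]
wrist_force: [-0.9, 1.0, 0.2]
finger_gap: 0.1
pos [ 580.9 -308.   238.7] xang 10.03 zaxis [ 0.  0. -1.] gap -0.3 F [0.8 1.4 0.1] t 24.875
tool shift [-518.5 -404.4  238.7]
```

View pics/s20.png

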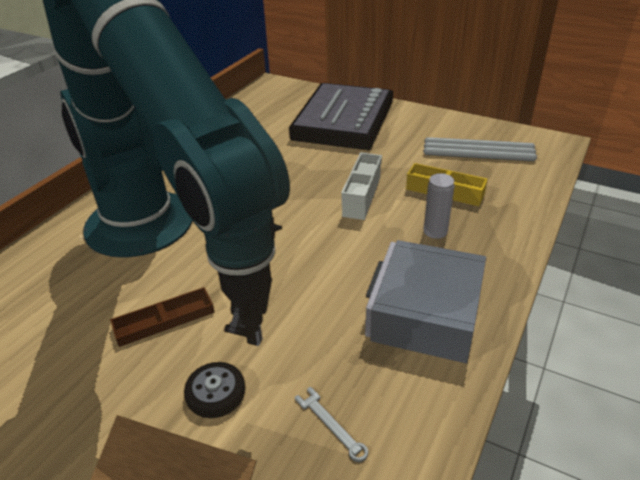

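View pics/t20.png

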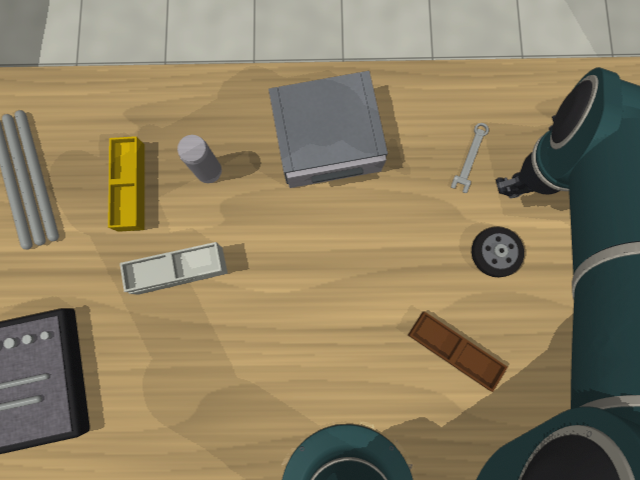

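View pics/t20c.png

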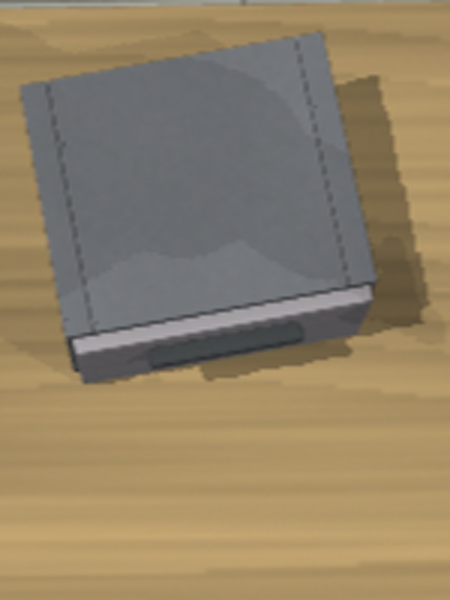

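```bash
python3 -c "
from h import *
print(robot.sign_off())"
```

```text
the job is handed in; nothing more can be done
None
```

The job is done and handed in at about 25 s of the 72 s allowed.

- **Foot:** I moved the last foot from the parked tray to the free pocket. It stood upright there, as did the other three feet, in the last view before the drawer closed. They are out of sight now, so I could not check them after shutting.
- **Tray:** I lifted the emptied tray by its divider and set it on the white pile. The camera views show it square and flush, with no step at the joint. The two overlay checks just before lowering disagreed by a millimetre or two on the tray's position along its length, so I left it as it was.
- **Drawer:** I pushed it shut by its lip at about 0.07 m/s at most, until the force rose to about 16 N at the stop. The front looks flush with the cabinet face. The gripper ended about 6 mm farther in than I had calculated. I put that down to the finger's width or the cabinet fit and did not look into it further.
- **Everything else:** In the final pictures the castor wheel, can, wrench and both look-alikes look unmoved. The arm is clear of everything.

The highest wrist force I read was about 20 N, when the foot touched the pocket floor.

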